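# Check the capped tins at the tasting bar and hang up the muddler

## Robot

A 7-joint arm with a two-finger parallel gripper is mounted at the origin on the work surface. World frame = base frame: x ahead of the robot, y to its left, z up, the work surface at z = 0. Lengths are in m, angles in rad, forces in N, time in s.
With the tool pointing down it reaches from about 0.425 to 0.925 m from the base axis. Payload 6.8 kg.
Tool frame: the origin (TCP) lies midway between the tips of the shut fingers; the grasp point (between the pads) lies r.tcp_to_grasp behind it (r.tcp_to_grasp is the distance from the TCP to the grasp point, in m); x points along the fingers, y is the direction in which the jaws open and shut, and the axes are right-handed (so a half turn about x gives the same grasp; the last joint's range is limited). The gripper opens to 85 mm and grips with 20 to 120 N. Pads are 22 mm wide; open, the fingers measure 114 mm over their backs; the gripper's body (76 mm by 85 mm) begins 54 mm behind the grasp point. The pads swing forward as they close: fully open they stand 13 mm farther back than shut.
Start: joints at [1.138, 0.477, 0.022, 1.555, -0.011, 1.109, -0.083], TCP at [0.215, -0.64, 0.231] pointing down, gripper open.
Joint ranges: [-2.96, 2.96], [-0.34, 2.1], [-1.41, 1.46], [0.24, 2.44], [-1.37, 4.51], [0.17, 1.92], [-2.96, 2.96]. Speed limits (rad/s): [2.39, 2.39, 3.14, 3.14, 3.14, 3.14, 3.14].

## Interface

Orientations are given as a rotation vector (axis times angle).
In Python, from bench import r, grab_frame, search_frame, cut_out, pinpoint gives the robot as it stands. The module is installed in compiled form; this text tells all that it offers.
- The arm moves only by the tool apply_moves, never from a script. Its argument "commands" is a list of rows, each a list of 7 numbers: the finger opening in mm, from 0 to 85.4, then the shift along the tool's x, y, z in mm, then the turn, a rotation vector about the tool's x, y, z in rad. A call has 1 to 20 rows; each row is the pose to reach, as a shift and turn from the pose commanded when the call began, along the tool's axes at that moment; what a row does not reach only later rows make up. A row lasts 1/10 s, in which the tool goes at most 50 mm and 8.59 degrees, less where a joint would pass 70% of its speed; a pose out of reach is approached as far as the arm can. A call with a gripper value outside its range is refused whole. The fingers move at their own pace and stop on an object; "force" is the grip in N (left out, the last holds). Time passes only in rows, so rows that repeat a pose let the fingers close. It gives the time, the measured TCP pose, the force and the opening at its end, in the units of the state.
- r.get_obs(): the state, without advancing time (a new reading comes with each control period).
- grab_frame(name): name is "side" or "top" or "wrist"; returns a dict with "pixels" (480x640x3 uint8, red, green, blue), "mtx" (3x3 intrinsics, pixels), "distortion" ([k1, k2, p1, p2, k3] as OpenCV has them; the pictures are not rectified), "position" and "rotation" of the camera in the world; the wrist camera has in their place "T_tool_cam" (4x4, takes a point from camera to tool coordinates, whose origin is the TCP and whose axes are the tool frame's). Camera axes: x right, y down, z forward; pixel columns grow to the right and rows downward; lengths in m; the calibration is good to about 2 mm. A picture is of the moment at which its call begins: read the wrist's pose just before it. There is no depth.
- r.hand_in(): hands the job in, once; it reports no verdict.
Trained networks look in the newest picture that a camera, given by its name, has taken for a name from the list of things; names that differ only in an ending like _2 or _b are one class to them, and where a whole thing is asked for, a point or a joint stands for the part that bears it (a point fixed in the world has none). Each returns a list of dicts, best first, with "confidence" (0 to 1); they miss things now and then, are a little off and sometimes report something else, mostly with a low value. They report only what shows in the picture. A call takes as long as a camera call. They do not tell look-alikes from the thing itself.
- search_frame(label, camera): "point" ([column, row] as shares, 0 to 1, of the picture: columns of its width, rows of its height, amid what is visible of it).
- cut_out(label, camera): "pixels" (480x640 bool, what is visible of it) and "point" ([column, row] as shares, 0 to 1, of the picture: columns of its width, rows of its height, amid what is visible of it).
- pinpoint(label, camera): "point" ([column, row] as shares, 0 to 1, of the picture: columns of its width, rows of its height: a listed point, or the origin of a listed thing).
The state is a dict: "clock": time; "joints": joint angles; "qvel": joint speeds; "tau": joint torques, N m; "tcp_pos": TCP position; "orientation": TCP orientation; "contact_force": force on the tool from outside, world axes, zero at the start; "moment": the same for the moment, N m; "grip_width": finger opening in m.
Only numpy, scipy, OpenCV 4.12 (cv2) and the standard library are available. Lean on these libraries where they do the work, as an engineer would, in place of code of your own. Each camera call takes 0.05 s, during which the arm holds its last target.

## Task

Find the dark walnut muddler under the cap of one of the three tins and hang it handle down in the free ring of the bar tool stand, so that its head rests on the ring. Stand the caps of the two tins that are then empty open side down on the white marble slab, so that we see which to refill, and leave the tin with the pale citrus reamer fully closed with the reamer in it. Lower things into place rather than dropping them, and do not disturb the rest of the bar.

Things in the scene. Friction and masses are not known exactly. Their poses are not given: they have to be found in the camera images.
- tin_a: One of three like metal tins that stand firm on the bar and do not shift; origin: centre of its underside, z up. Body 64 mm across up to a flat shoulder at 82 mm that carries the cap; then a neck 54 mm across (50 at the rim) up to the open mouth at 112 mm. Bore 46 mm across, floor at 6 mm. The muddler starts in this one.
- tin_b: One of three like metal tins that stand firm on the bar and do not shift; origin: centre of its underside, z up. Body 64 mm across up to a flat shoulder at 82 mm that carries the cap; then a neck 54 mm across (50 at the rim) up to the open mouth at 112 mm. Bore 46 mm across, floor at 6 mm. The citrus reamer starts in this one.
- tin_c: One of three like metal tins that stand firm on the bar and do not shift; origin: centre of its underside, z up. Body 64 mm across up to a flat shoulder at 82 mm that carries the cap; then a neck 54 mm across (50 at the rim) up to the open mouth at 112 mm. Bore 46 mm across, floor at 6 mm. This one starts empty.
- cap_a_knob (a point): Half-way up the knob of the deep metal cap that starts on tin_a; z up the cap. Knob: brass, 22 mm across, 20 high. Cap: 64 mm across, open below, bore 58; its flat top is 18 mm and its lower edge 94 mm below this point; 0.13 kg. It slips freely over a tin's neck onto the shoulder (point then 176 mm up) and clears what is inside when raised 75 mm. All caps fit all tins.
- cap_b_knob (a point): Half-way up the knob of the deep metal cap that starts on tin_b; z up the cap. Knob: brass, 22 mm across, 20 high. Cap: 64 mm across, open below, bore 58; its flat top is 18 mm and its lower edge 94 mm below this point; 0.13 kg. It slips freely over a tin's neck onto the shoulder (point then 176 mm up) and clears what is inside when raised 75 mm. All caps fit all tins.
- cap_c_knob (a point): Half-way up the knob of the deep metal cap that starts on tin_c; z up the cap. Knob: brass, 22 mm across, 20 high. Cap: 64 mm across, open below, bore 58; its flat top is 18 mm and its lower edge 94 mm below this point; 0.13 kg. It slips freely over a tin's neck onto the shoulder (point then 176 mm up) and clears what is inside when raised 75 mm. All caps fit all tins.
- muddler_head (a point): Centre of the head of the dark walnut muddler, which stands handle down in its tin under the cap; z from handle to head. Head: flat-topped cylinder 38 mm across, 50 high, with a thin brass band; 38 mm of it (up to 150 mm over the bar) stand out of the tin. Handle: 94 mm long, 18 across, slightly narrowed at its foot, which is 119 mm below this point. 0.1 kg.
- muddler_shoulder (a point): Centre of the flat underside of the muddler's head, 25 mm below muddler_head, where the handle begins; z towards the head.
- reamer_head (a point): Point in the head of the pale wooden citrus reamer, 21 mm above the head's underside; z up. Ridged, pointed conical head 37 mm across and 48 high (top 148 mm over the bar) on an 18 mm handle 94 mm long; it stands handle down in its tin under the cap.
- free_ring (a point): Centre of the free ring of the fixed bar tool stand, at the ring's upper face, 125 mm over the bar; z up. Brass ring, 42 mm outside, 28 inside, open below down to the base (170 x 85 mm, 18 high). Its y points along the crossbar from the central post, 58 mm away, out through this ring; the other ring, 116 mm away to -y, holds a steel tamper (37 mm across, top at 155 mm).
- slab_top (a point): Centre of the upper face of the fixed white marble slab, 12 mm over the bar; 130 mm along this point's x, 260 mm along its y, z up. A glass stands on it.
- slab_glass: Clear footed tasting glass on the marble slab, 64 mm across, 135 high; origin at the centre of its foot, z up. Leave alone.
- bar_glass: Another such glass, 64 mm across, 135 high, on the bar; origin at the centre of its foot, z up. Leave alone.
- bottle: Green glass bottle standing on the bar, 64 mm across, 205 high; origin at the centre of its underside, z up. Leave alone.
- jigger: Brass double-cone measure standing on the bar, 46 mm across, 78 high; origin at the centre of its underside, z up. Leave alone.
- shaker: Steel cocktail shaker standing on the bar, 85 mm across, 182 high; origin at the centre of its underside, z up. Leave alone.
There are look-alikes about, which are no part of the job. What is shaped like the part that bears cap_c_knob but blue or turquoise is not meant.

How it is judged:
At the end, for the whole second after the job is handed in: Muddler in the free ring: head underside within 5 mm of the ring top and 10 mm of centre, upright to 0.15 rad. One cap seated on tin_b (within 6 mm in height, 8 mm sideways), reamer inside; the other two caps upright, flat, centres over the slab. All at rest (horizontal distance between muddler_shoulder and free_ring below 0.01 m and z of muddler_shoulder in the frame of free_ring between -0.005 and 0.006 m and angle between muddler_head's own z axis and vertical below 0.15 rad and horizontal distance between reamer_head and tin_b below 0.02 m and z of reamer_head in the frame of tin_b between 0.105 and 0.135 m and ((angle between each of cap_a_knob, cap_b_knob, cap_c_knob's own z axis and vertical below 0.08 rad and z of cap_a_knob in the frame of tin_b between 0.169 and 0.182 m and x of cap_a_knob in the frame of tin_b between -0.008 and 0.008 m and y of cap_a_knob in the frame of tin_b between -0.008 and 0.008 m and z of cap_b_knob in the frame of slab_top between 0.088 and 0.1 m and x of cap_b_knob in the frame of slab_top between -0.065 and 0.065 m and y of cap_b_knob in the frame of slab_top between -0.13 and 0.13 m and z of cap_c_knob in the frame of slab_top between 0.088 and 0.1 m and x of cap_c_knob in the frame of slab_top between -0.065 and 0.065 m and y of cap_c_knob in the frame of slab_top between -0.13 and 0.13 m) or (angle between each of cap_b_knob, cap_a_knob, cap_c_knob's own z axis and vertical below 0.08 rad and z of cap_b_knob in the frame of tin_b between 0.169 and 0.182 m and x of cap_b_knob in the frame of tin_b between -0.008 and 0.008 m and y of cap_b_knob in the frame of tin_b between -0.008 and 0.008 m and z of cap_a_knob in the frame of slab_top between 0.088 and 0.1 m and x of cap_a_knob in the frame of slab_top between -0.065 and 0.065 m and y of cap_a_knob in the frame of slab_top between -0.13 and 0.13 m and z of cap_c_knob in the frame of slab_top between 0.088 and 0.1 m and x of cap_c_knob in the frame of slab_top between -0.065 and 0.065 m and y of cap_c_knob in the frame of slab_top between -0.13 and 0.13 m) or (angle between each of cap_c_knob, cap_a_knob, cap_b_knob's own z axis and vertical below 0.08 rad and z of cap_c_knob in the frame of tin_b between 0.169 and 0.182 m and x of cap_c_knob in the frame of tin_b between -0.008 and 0.008 m and y of cap_c_knob in the frame of tin_b between -0.008 and 0.008 m and z of cap_a_knob in the frame of slab_top between 0.088 and 0.1 m and x of cap_a_knob in the frame of slab_top between -0.065 and 0.065 m and y of cap_a_knob in the frame of slab_top between -0.13 and 0.13 m and z of cap_b_knob in the frame of slab_top between 0.088 and 0.1 m and x of cap_b_knob in the frame of slab_top between -0.065 and 0.065 m and y of cap_b_knob in the frame of slab_top between -0.13 and 0.13 m)) and linear speed of each of muddler, cap_a, cap_b, cap_c below 0.03 m/s); the robot touches nothing.
It fails at once if a bystander (glass, bottle, measure, shaker) is shifted by more than 25 mm or tipped (distance of any of slab_glass, bar_glass, bottle, jigger, shaker from where it was at the start of the episode above 0.025 m or angle between any of slab_glass, bar_glass, bottle, jigger, shaker's own z axis and vertical above 0.35 rad).
It fails at once if the muddler or a cap is dropped from more than about 50 mm ((linear speed of muddler above 1 m/s and contact force between muddler and the fingers below 0.1 N) or (linear speed of cap_a above 1 m/s and contact force between cap_a and the fingers below 0.1 N) or (linear speed of cap_b above 1 m/s and contact force between cap_b and the fingers below 0.1 N) or (linear speed of cap_c above 1 m/s and contact force between cap_c and the fingers below 0.1 N)).
It also fails if it takes over 72 s, if anything falls off the work surface, if the arm or the gripper's body presses on something with over 40 N, if the wrist force passes 120 N, or if a joint passes its speed limit or range.

## Working session

There is one attempt and no reset: what is moved stays moved. The work goes in short steps, Python scripts to look and compute and a tool call to move; the robot and the scene stay as the last step left them, time stands still between calls to the robot, and variables do not carry over. Pictures are saved under pics/ and viewed, and the job is handed in when it is done.

Besides the shell and the picture viewer there is one more tool, called after "Emit:" by a JSON object that holds its "fn" and its "kwargs". apply_moves: Moves the arm, as the interface text tells. Its arguments: {"type":"object","properties":{"commands":{"type":"array"},"force":{"type":"number"}},"required":["commands"]}

```bash
mkdir -p pics; ls; cat > h.py <<'E'
import numpy as np, cv2
from bench import r, grab_frame, search_frame, cut_out, pinpoint
from scipy.spatial.transform import Rotation as R
def save(f,n): cv2.imwrite('pics/'+n,cv2.cvtColor(f['pixels'],cv2.COLOR_RGB2BGR))
def campose(f,o=None):
    if 'T_tool_cam' in f:
        T=np.eye(4);T[:3,:3]=R.from_rotvec(o['orientation']).as_matrix();T[:3,3]=o['tcp_pos']
        T=T@f['T_tool_cam'];return T[:3,3],T[:3,:3]
    M=np.array(f['rotation'],float)
    if M.shape!=(3,3): M=R.from_rotvec(M).as_matrix() if M.size==3 else R.from_quat(M).as_matrix()
    return np.array(f['position'],float),M
def ray(f,p,o=None):
    c,M=campose(f,o)
    u=cv2.undistortPoints(np.array([[[p[0]*640,p[1]*480]]],float),np.array(f['mtx'],float),np.array(f['distortion'],float))[0,0]
    d=M@np.array([u[0],u[1],1.]);return c,d/np.linalg.norm(d)
def atz(f,p,z,o=None):
    c,d=ray(f,p,o);return c+d*(z-c[2])/d[2]
def tri(rs):
    A=sum(np.eye(3)-np.outer(d,d) for c,d in rs);b=sum((np.eye(3)-np.outer(d,d))@c for c,d in rs)
    x=np.linalg.solve(A,b);return x,[np.linalg.norm((np.eye(3)-np.outer(d,d))@(x-c)) for c,d in rs]
E
python3 - <<'E'
from h import *
print(r.get_obs(), r.tcp_to_grasp)
names="tin_a cap_a_knob muddler_head reamer_head free_ring slab_top slab_glass bar_glass bottle jigger shaker".split()
for cam in ['side','top','wrist']:
    f=grab_frame(cam);save(f,cam+'0.png')
    print(cam,f.get('position'),f.get('rotation'))
    if cam=='wrist': print(f['T_tool_cam'])
    for n in names:
        print(n,[(round(x['confidence'],2),(np.array(x['point'])*[640,480]).round(1).tolist()) for x in pinpoint(n,cam)])
print(r.get_obs()['clock'])
E
```

```text
pics
{'clock': 0.0, 'joints': array([ 1.13788537,  0.47778046,  0.0223218 ,  1.55646673, -0.01148825,
        1.10930213, -0.08311843]), 'qvel': array([ 0.00078741, -0.00107543, -0.00013076,  0.00070077, -0.00060588,
       -0.00042292,  0.00087789]), 'tau': array([ 6.51392456e-04, -5.96458125e+01,  1.60813976e+00, -2.81200218e+01,
        1.24641205e-02,  9.33385338e-03, -5.28728549e-06]), 'tcp_pos': array([ 0.21521312, -0.639138  ,  0.2303321 ]), 'orientation': array([ 2.04598866,  0.33717359, -2.04688241]), 'contact_force': array([-0.14193556, -0.71531827,  0.2763102 ]), 'moment': array([ 0.02210496,  0.00104702, -0.00758798]), 'grip_width': 0.08534519037361396} 0.0187
side [0.45985917 0.63300692 0.98318149] [-0.28310279  2.90830786 -1.02697569]
tin_a [(0.96, [297.3, 292.2]), (0.71, [299.4, 238.1]), (0.68, [285.8, 358.7]), (0.47, [295.0, 245.1])]
cap_a_knob [(0.92, [275.2, 319.8])]
muddler_head [(0.26, [298.8, 236.8])]
reamer_head []
free_ring [(0.75, [406.5, 195.1]), (0.62, [277.0, 318.0])]
slab_top [(0.59, [363.3, 418.5])]
slab_glass [(0.72, [351.7, 412.3])]
bar_glass [(0.57, [2
[... 464 characters left out ...]
402.6, 340.9])]
slab_glass [(0.7, [180.8, 320.4])]
bar_glass [(0.97, [152.7, 241.5]), (0.59, [221.2, 253.5]), (0.55, [275.4, 318.6]), (0.25, [442.2, 236.0])]
bottle [(0.64, [317.2, 320.3])]
jigger [(0.6, [278.8, 319.0]), (0.6, [223.8, 253.5])]
shaker [(0.96, [443.6, 238.0])]
wrist None None
[[-1.56451872e-04 -2.69870818e-01  9.62896524e-01 -1.42192030e-01]
 [ 9.99999456e-01  9.50381551e-04  4.28843622e-04  3.45591831e-04]
 [-1.03085147e-03  9.62896068e-01  2.69870523e-01 -6.90741168e-02]
 [ 0.00000000e+00  0.00000000e+00  0.00000000e+00  1.00000000e+00]]
tin_a []
cap_a_knob []
muddler_head []
reamer_head []
free_ring []
slab_top []
slab_glass []
bar_glass []
bottle []
jigger []
shaker []
1.8
```

View pics/side0.png

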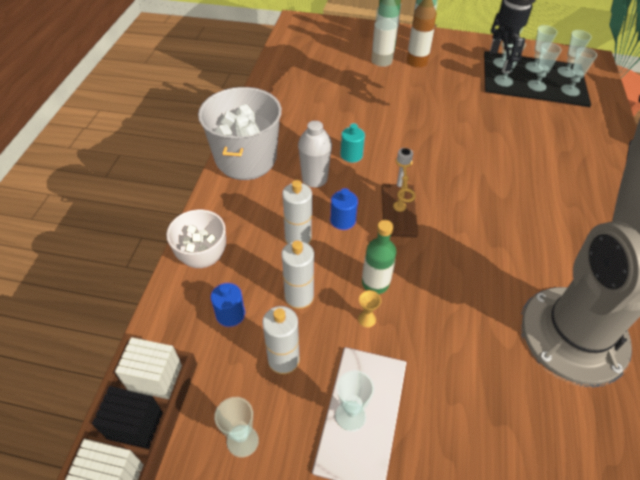

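View pics/top0.png

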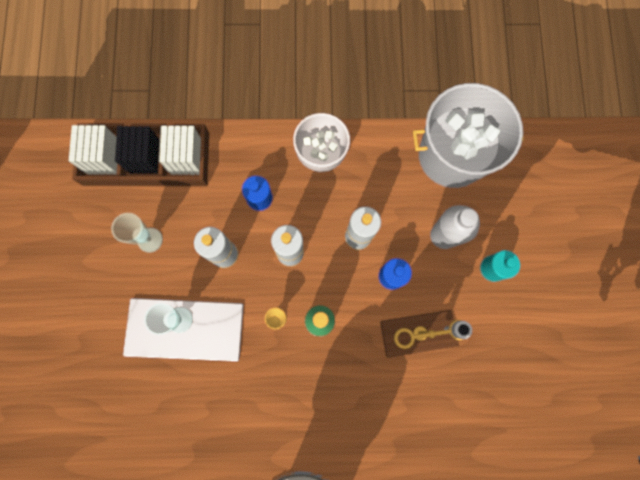

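```bash
cat > m.py <<'E'
from h import *
S=grab_frame('side');T=grab_frame('top')
hs=lambda f:cv2.cvtColor(f['pixels'],cv2.COLOR_RGB2HSV)
def blob(f,p,r=9):
    h=hs(f);m=(h[...,0]>10)&(h[...,0]<25)&(h[...,1]>150)&(h[...,2]>150)
    y,x=np.mgrid[:480,:640];m&=(abs(x-p[0])<r)&(abs(y-p[1])<r)
    return np.array([x[m].mean()+.5,y[m].mean()+.5])/[640,480],m.sum()
for s,t in [((297,187),(367,219)),((297,248),(286,238)),((280,315),(207,240))]:
    a,na=blob(S,s);b,nb=blob(T,t)
    print(a*[640,480],b*[640,480],na,nb,'tri',tri([ray(S,a),ray(T,b)]),'z',atz(S,a,.178).round(4),atz(T,b,.178).round(4))
# contents
for c,f in (('side',S),('top',T)):
  for n in ['tin_a','cap_a_knob','free_ring','slab_glass','bar_glass','bottle','jigger','shaker']:
    print(c,n,[(round(x['confidence'],2),(np.array(x['point'])*[640,480]).round(1).tolist(),atz(f,x['point'],{'free_ring':.125,'slab_glass':.012,'cap_a_knob':.176}.get(n,0))[:2].round(3).tolist()) for x in pinpoint(n,c)])
for f,ps in ((S,[(345,350),(406,360),(386,489),(313,474)]),(T,[(132,299),(243,304),(240,361),(124,356)])):
    print([atz(f,np.array(p)/[640,480],.012)[:2].round(3).tolist() for p in ps])
print('ring',atz(T,np.array([404.5,338.])/[640,480],.125),tri([ray(T,np.array([404.5,338.])/[640,480]),ray(S,np.array([406.5,196.])/[640,480])]))
for f,n,b in ((S,'sc.png',(180,130,460,480)),(T,'tc.png',(100,180,500,380))):
    im=cv2.cvtColor(f['pixels'],cv2.COLOR_RGB2BGR)[b[1]:b[3],b[0]:b[2]]
    cv2.imwrite('pics/'+n,cv2.resize(im,None,fx=600/im.shape[0] if im.shape[0]>im.shape[1] else 2,fy=600/im.shape[0] if im.shape[0]>im.shape[1] else 2,interpolation=3))
E
python3 m.py
```

```text
[295.91111111 184.71111111] [367.03448276 219.25862069] 90 58 tri (array([ 0.64966354, -0.14666954,  0.18048624]), [np.float64(0.002658230480295192), np.float64(0.0026582304802950916)]) z [ 0.653  -0.1497  0.178 ] [ 0.6475 -0.1469  0.178 ]
[297.3115942  247.32608696] [286.59433962 238.17924528] 69 53 tri (array([0.61161456, 0.0172451 , 0.17497625]), [np.float64(0.0012237221694248552), np.float64(0.0012237221694249292)]) z [0.6123 0.0194 0.178 ] [0.6098 0.0171 0.178 ]
[279.47647059 315.59411765] [207.5       240.1557377] 85 61 tri (array([0.60907568, 0.17592431, 0.17553129]), [np.float64(0.0013102483353920763), np.float64(0.0013102483353920082)]) z [0.6099 0.1772 0.178 ] [0.6073 0.1753 0.178 ]
side tin_a [(0.81, [296.7, 297.5], [0.616, 0.023]), (0.72, [298.1, 238.4], [0.65, -0.144])]
side cap_a_knob [(0.89, [276.8, 315.7], [0.615, 0.177])]
side free_ring [(0.65, [405.1, 196.1], [0.412, -0.217])]
side slab_glass [(0.61, [403.9, 198.2], [0.408, -0.321]), (0.58, [351.6, 414.8], [0.455, 0.269])]
side bar_glass [(0.91, [240.1, 442.3], [0.651, 0.357]), (0.42, [296.0, 236.6], [0.656, -0.148]
[... 467 characters left out ...]
9])]
top free_ring [(0.92, [403.8, 339.0], [0.406, -0.222])]
top slab_glass [(0.57, [180.9, 318.8], [0.456, 0.27])]
top bar_glass [(0.61, [150.4, 243.0], [0.637, 0.353])]
top bottle [(0.71, [321.6, 323.0], [0.442, -0.055])]
top jigger [(0.79, [275.6, 318.8], [0.453, 0.053]), (0.51, [358.7, 237.8], [0.645, -0.148])]
top shaker [(0.8, [441.6, 237.9], [0.642, -0.351]), (0.34, [205.4, 238.5], [0.647, 0.223])]
[[0.489, 0.136], [0.363, 0.134], [0.374, 0.39], [0.505, 0.39]]
[[0.503, 0.383], [0.488, 0.128], [0.359, 0.132], [0.375, 0.393]]
ring [ 0.40756135 -0.2232397   0.125     ] (array([ 0.40807098, -0.22464406,  0.1181652 ]), [np.float64(0.0006918470386651442), np.float64(0.0006918470386652561)])
```

```bash
cat >> h.py <<'E'
def rel(target,yaw_y=None,o=None):
    """target TCP world; yaw_y: desired world angle of tool y axis (rad); prints shift mm in tool frame, rotvec in tool, with tool x down"""
    o=o or r.get_obs();M=R.from_rotvec(o['orientation']).as_matrix()
    s=M.T@(np.array(target)-o['tcp_pos'])*1000
    ay=np.arctan2(M[1,1],M[0,1]) if yaw_y is None else yaw_y
    d=(ay-np.arctan2(M[1,1],M[0,1])+np.pi/2)%np.pi-np.pi/2
    ay=np.arctan2(M[1,1],M[0,1])+d
    y=np.array([np.cos(ay),np.sin(ay),0]);x=np.array([0,0,-1.]);z=np.cross(x,y)
    D=np.stack([x,y,z],1)
    rv=R.from_matrix(M.T@D).as_rotvec()
    print('shift',s.round(1),'rot',rv.round(3));return s,rv
E
python3 - <<'E'
from h import *
o=r.get_obs();print(R.from_rotvec(o['orientation']).as_matrix().round(3),o['tcp_pos'],o['clock'])
for a in (0,np.pi/2): rel([.609,.1755,.30],a)
rel([.43,-.55,.35],0)
E
```

```text
[[ 0.     0.319 -0.948]
 [ 0.    -0.948 -0.319]
 [-1.    -0.    -0.   ]] [ 0.21540543 -0.63970294  0.23131246] 2.7
shift [ -68.7 -647.  -633.1] rot [-1.246 -0.    -0.   ]
shift [ -68.7 -647.  -633.1] rot [ 0.325 -0.     0.   ]
shift [-118.7  -16.5 -232. ] rot [-1.246 -0.    -0.   ]
```

View pics/sc.png

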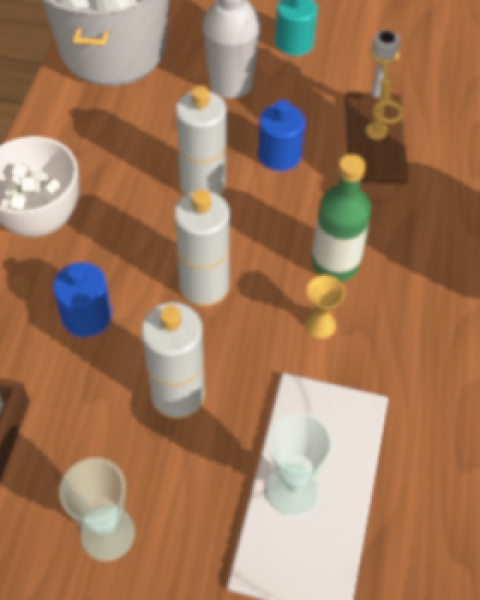

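View pics/tc.png

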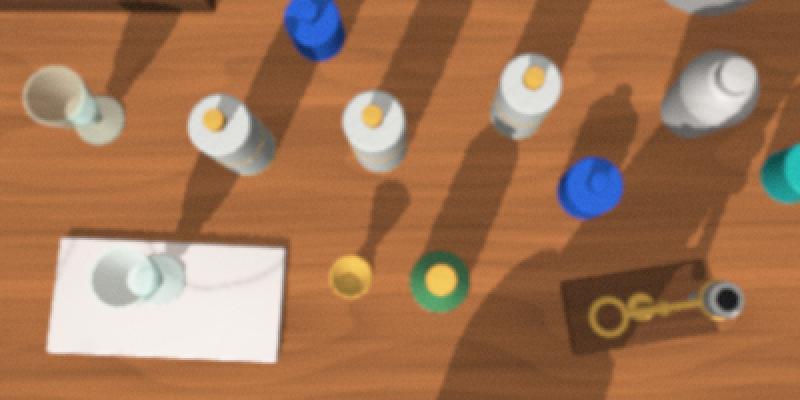

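The grasp candidates in the side picture are the three metal caps with brass knobs, at (296,185), (297,247) and (279,316). The look-alikes are the blue caps at (344,210) and (228,305) and the turquoise one at (352,145), which I leave out. The crops confirm the three metal ones. I start with the left tin, at about (0.609, 0.1755).

Emit:
{"fn": "apply_moves", "kwargs": {"commands": [[60,-119,0,0,0,0,0],[60,-119,0,0,0,0,0],[60,-119,-32,-32,-0.06,0,0],[60,-119,-647,-633,-1.246,0,0],[60,-119,-647,-633,-1.246,0,0],[60,-119,-647,-633,-1.246,0,0],[60,-119,-647,-633,-1.246,0,0],[60,-119,-647,-633,-1.246,0,0],[60,-119,-647,-633,-1.246,0,0],[60,-119,-647,-633,-1.246,0,0],[60,-119,-647,-633,-1.246,0,0],[60,-119,-647,-633,-1.246,0,0],[60,-119,-647,-633,-1.246,0,0],[60,-119,-647,-633,-1.246,0,0],[60,-119,-647,-633,-1.246,0,0],[60,-119,-647,-633,-1.246,0,0],[60,-119,-647,-633,-1.246,0,0],[60,-119,-647,-633,-1.246,0,0],[60,-119,-647,-633,-1.246,0,0],[60,-119,-647,-633,-1.246,0,0]], "force": 40}}

```text
clock: 4.7
tcp_pos: [0.6054, 0.168, 0.3504]
orientation: [1.21, 1.208, -1.21]
contact_force: [1.0, 0.7, 0.6]
grip_width: 0.0602
```

```bash
cat > w.py <<'E'
from h import *
import sys
o=r.get_obs();W=grab_frame('wrist');save(W,sys.argv[1])
print(o['tcp_pos'].round(4),R.from_rotvec(o['orientation']).as_matrix().round(3).tolist(),o['clock'])
for n,z in (('cap_a_knob',.176),):
    print(n,[(round(x['confidence'],2),(np.array(x['point'])*[640,480]).round(1).tolist(),atz(W,x['point'],z,o)[:2].round(4).tolist()) for x in pinpoint(n,'wrist')])
h=cv2.cvtColor(W['pixels'],cv2.COLOR_RGB2HSV);m=((h[...,0]>8)&(h[...,0]<25)&(h[...,1]>170)&(h[...,2]>120)).astype(np.uint8)
n,l,st,ce=cv2.connectedComponentsWithStats(m)
for i in range(1,n):
    if st[i,4]>150: print(st[i],ce[i].round(1),atz(W,(ce[i]+.5)/[640,480],.178,o)[:2].round(4))
E
python3 w.py w1.png; python3 -c "
from h import *;rel([.609,.1755,.16],0)"
```

```text
[0.6054 0.168  0.3504] [[0.0, 1.0, -0.001], [-0.0, -0.001, -1.0], [-1.0, 0.0, 0.0]] 4.7
cap_a_knob [(0.56, [322.5, 206.1], [0.611, 0.1759])]
shift [189.5   4.8   0.3] rot [ 0.009 -0.005  0.001]
```

View pics/w1.png

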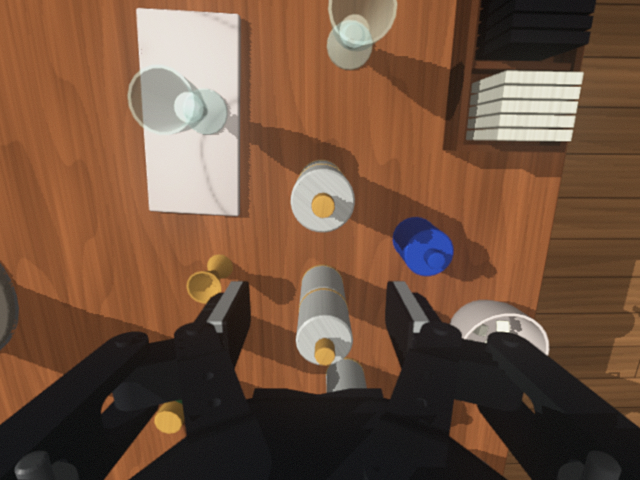

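```bash
python3 -c "
from h import *;
for i in range(4):
  o=r.get_obs();print(o['clock'],o['tcp_pos'],abs(o['qvel']).max());grab_frame('top')
rel([.610,.1757,.26],0)"
```

```text
4.8 [0.60443289 0.17473998 0.34949994] 0.06980576014113928
4.85 [0.60431695 0.17091535 0.3495566 ] 0.058070563454577354
4.9 [0.60441609 0.16811311 0.34974302] 0.04528253457910645
4.95 [0.60455493 0.16623593 0.34992234] 0.029613398384907657
shift [ 90.1   5.4 -10.6] rot [-0.002  0.001  0.   ]
```

Emit:
{"fn": "apply_moves", "kwargs": {"commands": [[60,30,5,-10,0,0,0],[60,60,5,-10,0,0,0],[60,90,5,-10,0,0,0],[60,90,5,-10,0,0,0],[60,90,5,-10,0,0,0]]}}

```text
clock: 5.5
tcp_pos: [0.6098, 0.175, 0.2611]
orientation: [1.21, 1.208, -1.211]
contact_force: [-0.2, 0.3, 0.5]
grip_width: 0.0597
```

```bash
python3 w.py w2.png; python3 -c "
from h import *;
o=r.get_obs();print(o['tcp_pos'],abs(o['qvel']).max())
rel([.610,.1757,.1573],0)"
```

```text
[0.6098 0.175  0.2611] [[0.0, 1.0, -0.002], [-0.001, -0.002, -1.0], [-1.0, 0.0, 0.001]] 5.5
cap_a_knob [(0.64, [317.5, 240.2], [0.6108, 0.1759])]
[0.61060901 0.17626051 0.26262539] 0.0042321515215560605
shift [105.3  -0.9   0.6] rot [-0.001 -0.001 -0.003]
```

View pics/w2.png

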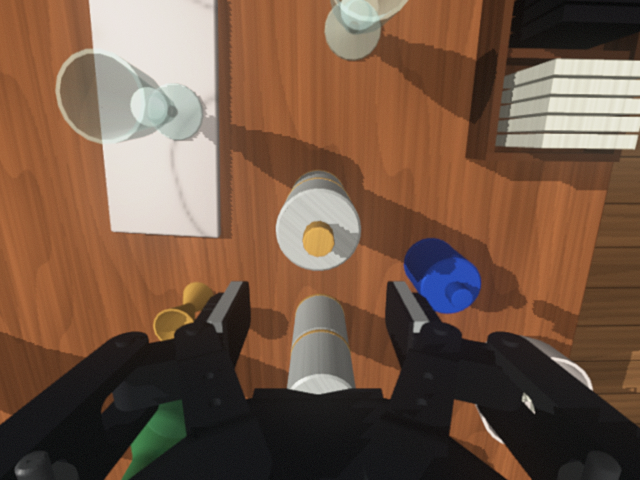

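Emit:
{"fn": "apply_moves", "kwargs": {"commands": [[60,30,0,0,0,0,0],[60,60,0,0,0,0,0],[60,85,0,0,0,0,0],[60,100,0,0,0,0,0],[60,100,0,0,0,0,0],[10,100,0,0,0,0,0],[10,100,0,0,0,0,0],[10,100,0,0,0,0,0],[10,100,0,0,0,0,0],[10,100,0,0,0,0,0]], "force": 40}}

```text
clock: 6.6
tcp_pos: [0.6105, 0.1771, 0.1619]
orientation: [1.211, 1.208, -1.207]
contact_force: [-0.2, -0.1, 7.2]
grip_width: 0.0203
```

Emit:
{"fn": "apply_moves", "kwargs": {"commands": [[10,-10,0,0,0,0,0],[10,-30,0,0,0,0,0],[10,-60,0,0,0,0,0],[10,-90,0,0,0,0,0],[10,-120,0,0,0,0,0],[10,-150,-25,0,0,0,0],[10,-170,-65,0,0,0,0],[10,-170,-100,0,0,0,0],[10,-170,-100,0,0,0,0]]}}

```text
clock: 7.5
tcp_pos: [0.5052, 0.1776, 0.3315]
orientation: [1.205, 1.21, -1.207]
contact_force: [-0.3, -0.4, -0.8]
grip_width: 0.0207
```

```bash
python3 - <<'E'
from h import *
f=grab_frame('side');im=cv2.cvtColor(f['pixels'],cv2.COLOR_RGB2BGR)[200:480,180:460]
cv2.imwrite('pics/s2.png',cv2.resize(im,(600,600)))
for n in ('muddler_head','reamer_head'):
    print(n,[(round(x['confidence'],2),(np.array(x['point'])*[640,480]).round(1).tolist()) for x in pinpoint(n,'side')])
E
```

```text
muddler_head [(0.81, [280.5, 330.8])]
reamer_head [(0.4, [403.1, 194.9])]
```

View pics/s2.png

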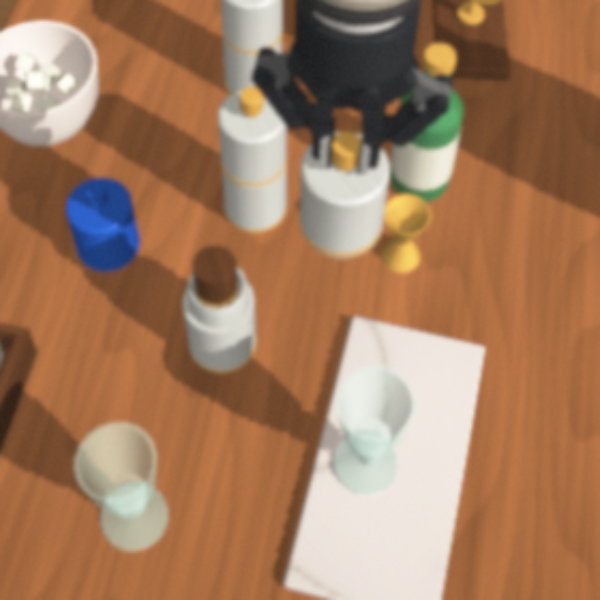

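Emit:
{"fn": "apply_moves", "kwargs": {"commands": [[10,0,-40,0,0,0,0],[10,0,-80,0,0,0,0],[10,0,-80,0,0,0,0],[10,35,-80,0,0,0,0],[10,75,-80,0,0,0,0],[10,115,-80,0,0,0,0],[10,155,-80,0,0,0,0],[10,190,-80,0,0,0,0],[10,215,-80,0,0,0,0],[10,225,-80,0,0,0,0],[10,225,-80,0,0,0,0],[10,225,-80,0,0,0,0]]}}

```text
clock: 8.85
tcp_pos: [0.4307, 0.1771, 0.1061]
orientation: [1.21, 1.209, -1.208]
contact_force: [0.1, 0.4, -1.3]
grip_width: 0.0205
```

```bash
python3 -c "
from h import *;
o=r.get_obs();print(o['tcp_pos'],abs(o['qvel']).max())
f=grab_frame('side');im=cv2.cvtColor(f['pixels'],cv2.COLOR_RGB2BGR)[200:480,180:460]
cv2.imwrite('pics/s3.png',cv2.resize(im,(600,600)))
o=r.get_obs();print(o['tcp_pos'],o['contact_force']);rel([.425,.178,.092],0)"
```

```text
[0.43065618 0.17713646 0.1060748 ] 0.023096283967475907
[0.43084477 0.17714185 0.10646617] [ 0.34486398 -0.30904626 -1.60186782]
shift [14.5 -5.9 -0.8] rot [-0.    -0.001 -0.002]
```

View pics/s3.png

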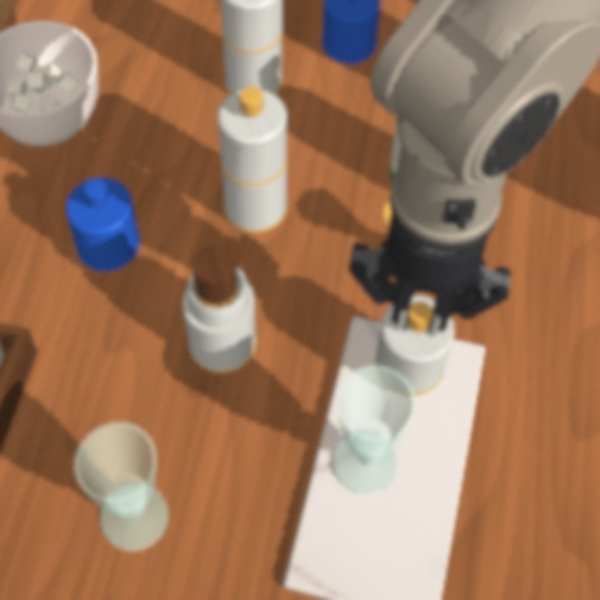

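Good: the cap hangs over the near free part of the slab, clear of the glass. I'll lower the last 14 mm slowly.

Emit:
{"fn": "apply_moves", "kwargs": {"commands": [[10,5,-3,0,0,0,0],[10,9,-3,0,0,0,0],[10,12,-3,0,0,0,0],[10,14,-3,0,0,0,0],[10,14,-3,0,0,0,0],[10,15,-3,0,0,0,0],[10,15,-3,0,0,0,0]]}}

```text
clock: 9.6
tcp_pos: [0.4272, 0.1771, 0.0915]
orientation: [1.21, 1.208, -1.208]
contact_force: [-2.7, -2.2, 13.6]
grip_width: 0.0205
```

Emit:
{"fn": "apply_moves", "kwargs": {"commands": [[50,-1,0,0,0,0,0],[50,-1,0,0,0,0,0],[60,-1,0,0,0,0,0],[60,-20,0,0,0,0,0],[60,-60,0,0,0,0,0],[60,-110,0,0,0,0,0],[60,-150,30,0,0,0,0],[60,-180,70,0,0,0,0],[60,-180,115,0,0,0,0],[60,-180,155,0,0,0,0],[60,-180,183,0,0,0,0],[60,-180,183,0,0,0,0],[60,-180,183,0,0,0,0]]}}

```text
clock: 10.9
tcp_pos: [0.6092, 0.1766, 0.2694]
orientation: [1.209, 1.211, -1.21]
contact_force: [-0.2, -0.3, 0.5]
grip_width: 0.0602
```

```bash
cat > look.py <<'E'
from h import *
import sys
n0=sys.argv[1]
o=r.get_obs();print(o['clock'],o['tcp_pos'],abs(o['qvel']).max())
W=grab_frame('wrist');save(W,n0+'w.png')
for a in sys.argv[2:]:
    n,z=a.split(':');z=float(z)
    print(n,[(round(x['confidence'],2),(np.array(x['point'])*[640,480]).round(1).tolist(),atz(W,x['point'],z,o)[:2].round(4).tolist()) for x in pinpoint(n,'wrist')])
E
python3 look.py a muddler_head:.125 cap_a_knob:.106
```

```text
10.9 [0.60916542 0.17660327 0.26941419] 0.029389809586878334
muddler_head [(0.59, [318.3, 219.6], [0.6105, 0.1785])]
cap_a_knob [(0.78, [122.3, 217.7], [0.4296, 0.1758])]
```

View pics/aw.png

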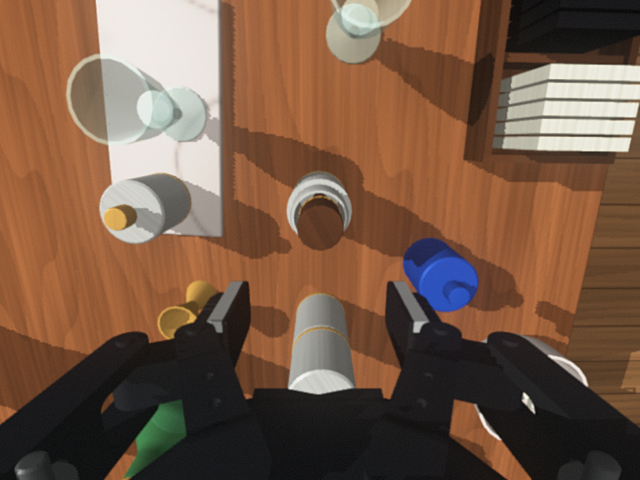

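Emit:
{"fn": "apply_moves", "kwargs": {"commands": [[60,40,1,-1,0,0,0],[60,80,1,-1,0,0,0],[60,115,1,-1,0,0,0],[60,140,1,-1,0,0,0],[60,151,1,-1,0,0,0],[60,151,1,-1,0,0,0],[60,151,1,-1,0,0,0],[20,151,1,-1,0,0,0],[20,151,1,-1,0,0,0],[20,151,1,-1,0,0,0],[20,151,1,-1,0,0,0]], "force": 40}}

```text
clock: 12.15
tcp_pos: [0.6116, 0.1781, 0.121]
orientation: [1.211, 1.208, -1.207]
contact_force: [-0.2, 0.3, 6.2]
grip_width: 0.0369
```

Emit:
{"fn": "apply_moves", "kwargs": {"commands": [[20,-10,0,0,0,0,0],[20,-40,0,0,0,0,0],[20,-80,0,0,0,0,0],[20,-120,0,0,0,0,0],[20,-160,0,0,0,0,0],[20,-200,0,0,0,0,0],[20,-230,-10,20,0,0,0],[20,-240,-25,50,0,0,0],[20,-240,-42,84,0,0,0],[20,-240,-60,120,0,0,0],[20,-240,-79,157,0,0,0],[20,-240,-98,195,0,0,0],[20,-240,-117,233,0,0,0],[20,-240,-136,270,0,0,0],[20,-240,-155,308,0,0,0],[20,-240,-174,345,0,0,0],[20,-240,-190,378,0,0,0],[20,-240,-203,402,0,0,0],[20,-240,-203,402,0,0,0],[20,-240,-203,402,0,0,0]]}}

```text
clock: 14.15
tcp_pos: [0.4072, -0.2243, 0.3596]
orientation: [1.21, 1.209, -1.21]
contact_force: [0.4, 1.1, 0.1]
grip_width: 0.0371
```

```bash
cat > ring.py <<'E'
from h import *
import sys
n0=sys.argv[1]
o=r.get_obs();print(o['clock'],o['tcp_pos'],abs(o['qvel']).max(),o['grip_width'])
for c in ('side','top','wrist'):
    o=r.get_obs();f=grab_frame(c);save(f,n0+c+'.png')
    for n,z in (('free_ring',.125),('muddler_head',None),('muddler_shoulder',None)):
        zz=z if z else o['tcp_pos'][2]+(.004 if n=='muddler_head' else -.021)
        print(c,n,[(round(x['confidence'],2),(np.array(x['point'])*[640,480]).round(1).tolist(),atz(f,x['point'],zz,o)[:2].round(4).tolist()) for x in pinpoint(n,c)])
ims=[cv2.imread(f'pics/{n0}{c}.png') for c in ('side','top')]
a=cv2.resize(ims[0][90:290,300:500],(400,400));b=cv2.resize(ims[1][240:440,300:500],(400,400))
cv2.imwrite(f'pics/{n0}c.png',np.hstack([a,b]))
E
python3 ring.py b
```

```text
14.15 [ 0.4072085  -0.22433795  0.35955992] 0.029424631231891336 0.037143934545759635
side free_ring [(0.8, [403.1, 193.8], [0.4176, -0.2234])]
side muddler_head [(0.82, [426.5, 112.2], [0.4038, -0.2159]), (0.38, [404.2, 195.2], [0.4271, 0.0176]), (0.25, [313.5, 178.0], [0.5828, 0.0088])]
side muddler_shoulder [(0.65, [422.7, 117.7], [0.408, -0.2305])]
top free_ring [(0.73, [404.4, 337.4], [0.4088, -0.2231]), (0.71, [275.0, 317.7], [0.4527, 0.0441]), (0.17, [183.2, 330.1], [0.4305, 0.2312])]
top muddler_head [(0.69, [436.0, 342.8], [0.406, -0.2235])]
top muddler_shoulder [(0.62, [432.0, 341.5], [0.4072, -0.2239])]
wrist free_ring [(0.55, [319.2, 202.3], [0.4106, -0.2231])]
wrist muddler_head [(0.78, [315.2, 298.4], [0.4077, -0.2235])]
wrist muddler_shoulder []
```

View pics/bc.png

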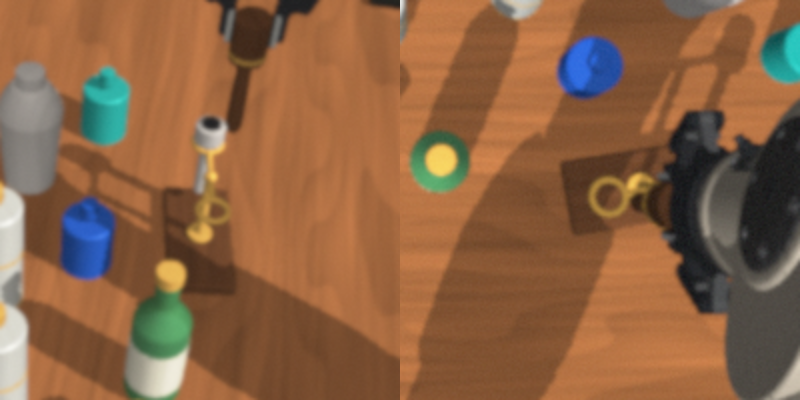

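View pics/bwrist.png

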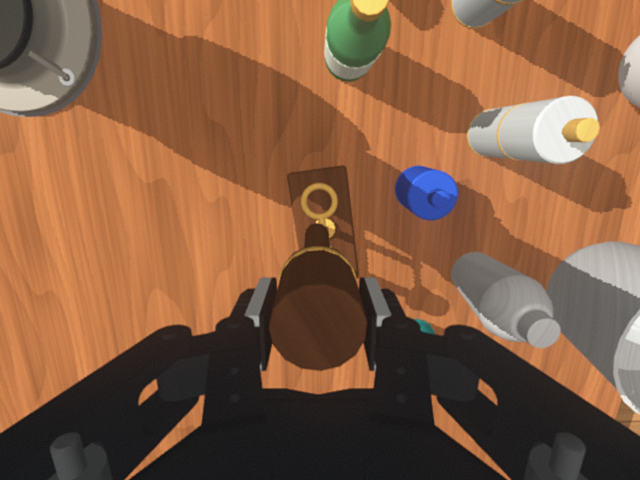

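Emit:
{"fn": "apply_moves", "kwargs": {"commands": [[20,20,2,-1,0,0,0],[20,45,2,-1,0,0,0],[20,65,2,-1,0,0,0],[20,78,2,-1,0,0,0],[20,80,2,-1,0,0,0],[20,80,2,-1,0,0,0],[20,80,2,-1,0,0,0]]}}

```text
clock: 15.45
tcp_pos: [0.4102, -0.2237, 0.2803]
orientation: [1.209, 1.207, -1.208]
contact_force: [-0.1, 0.3, -1.3]
grip_width: 0.0369
```

```bash
python3 ring.py c; python3 -c "
import cv2
w=cv2.imread('pics/cwrist.png');cv2.imwrite('pics/cwc.png',cv2.resize(w[140:380,220:420],None,fx=2.5,fy=2.5,interpolation=2))
t=cv2.imread('pics/cc.png')"
```

```text
15.45 [ 0.41023491 -0.22373344  0.28032908] 0.003090386501720359 0.03694305743530346
side free_ring [(0.92, [404.7, 195.4], [0.4135, -0.2189]), (0.58, [364.8, 317.6], [0.4596, 0.1194]), (0.29, [297.6, 236.8], [0.6279, -0.0491]), (0.29, [312.6, 177.6], [0.6324, -0.2323])]
side muddler_head [(0.8, [417.1, 140.1], [0.4105, -0.2254])]
side muddler_shoulder [(0.56, [415.2, 146.1], [0.4113, -0.2356])]
top free_ring [(0.58, [404.4, 340.1], [0.4034, -0.2229])]
top muddler_head [(0.64, [275.7, 319.8], [0.4457, 0.0296]), (0.55, [423.1, 339.7], [0.4085, -0.2231])]
top muddler_shoulder [(0.78, [419.8, 333.2], [0.4191, -0.2238]), (0.68, [440.2, 234.7], [0.5972, -0.2712])]
wrist free_ring [(0.95, [316.8, 216.6], [0.4099, -0.2213])]
wrist muddler_head [(0.55, [315.2, 302.1], [0.4095, -0.2249])]
wrist muddler_shoulder []
```

View pics/cc.png

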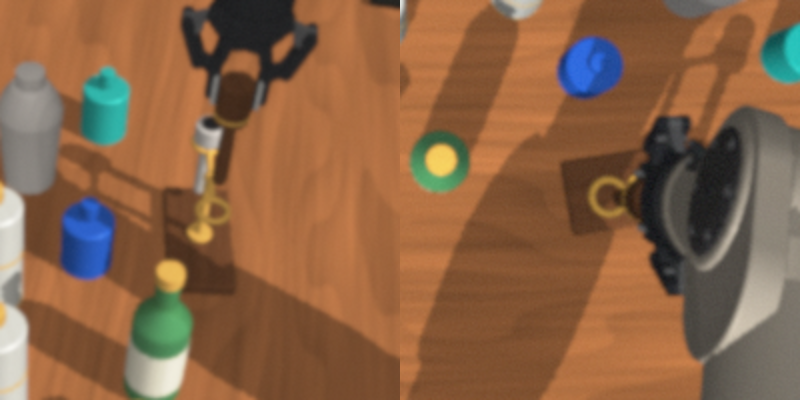

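View pics/cwc.png

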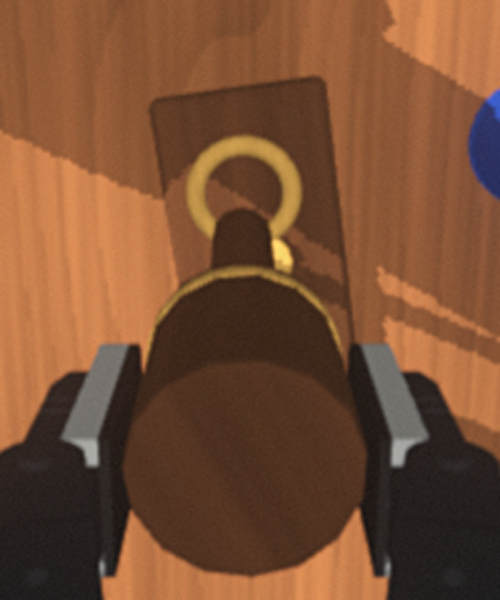

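```bash
cat > px.py <<'E'
from h import *
import sys
o=r.get_obs();W=grab_frame('wrist')
for a in sys.argv[1:]:
    u,v,z=map(float,a.split(','));print(a,atz(W,np.array([u,v])/[640,480],z,o).round(4))
print(o['tcp_pos'])
E
python3 px.py 318,216,.125 317.2,234.5,.165 319.5,327,.305 317.5,300,.305
```

```text
318,216,.125 [ 0.4109 -0.2206  0.125 ]
317.2,234.5,.165 [ 0.4102 -0.2266  0.165 ]
319.5,327,.305 [ 0.4112 -0.2245  0.305 ]
317.5,300,.305 [ 0.4104 -0.2131  0.305 ]
[ 0.40953624 -0.22348299  0.27931376]
```

Emit:
{"fn": "apply_moves", "kwargs": {"commands": [[20,5,0,-3,0,0,0],[20,15,0,-5,0,0,0],[20,22,0,-5,0,0,0],[20,25,0,-5,0,0,0],[20,25,0,-5,0,0,0],[20,25,0,-5,0,0,0]]}}

```text
clock: 16.7
tcp_pos: [0.4096, -0.2185, 0.2543]
orientation: [1.209, 1.209, -1.209]
contact_force: [0.1, 0.7, -1.6]
grip_width: 0.0368
```

```bash
python3 ring.py d; python3 -c "
import cv2
w=cv2.imread('pics/dwrist.png');cv2.imwrite('pics/dwc.png',cv2.resize(w[160:320,240:400],None,fx=3.5,fy=3.5,interpolation=2))
w=cv2.imread('pics/dside.png');cv2.imwrite('pics/dsc.png',cv2.resize(w[120:240,350:470],None,fx=5,fy=5,interpolation=2))"
```

```text
16.7 [ 0.40962769 -0.21854243  0.25428887] 0.006470583346739799 0.036816373388305595
side free_ring [(0.93, [406.2, 192.9], [0.4107, -0.2276]), (0.56, [296.4, 236.9], [0.6304, -0.0483])]
side muddler_head [(0.57, [415.4, 150.9], [0.4096, -0.2215])]
side muddler_shoulder [(0.93, [413.6, 159.9], [0.4097, -0.2211])]
top free_ring [(0.56, [399.0, 338.7], [0.4063, -0.2117])]
top muddler_head [(0.59, [418.6, 342.4], [0.4032, -0.221])]
top muddler_shoulder [(0.64, [413.0, 334.7], [0.4161, -0.2172]), (0.3, [183.0, 329.8], [0.4313, 0.2009])]
wrist free_ring [(0.67, [318.7, 227.3], [0.4115, -0.2197])]
wrist muddler_head [(0.95, [318.9, 297.3], [0.4111, -0.2176]), (0.27, [532.0, 137.1], [0.4946, -0.1489])]
wrist muddler_shoulder []
```

View pics/dwc.png

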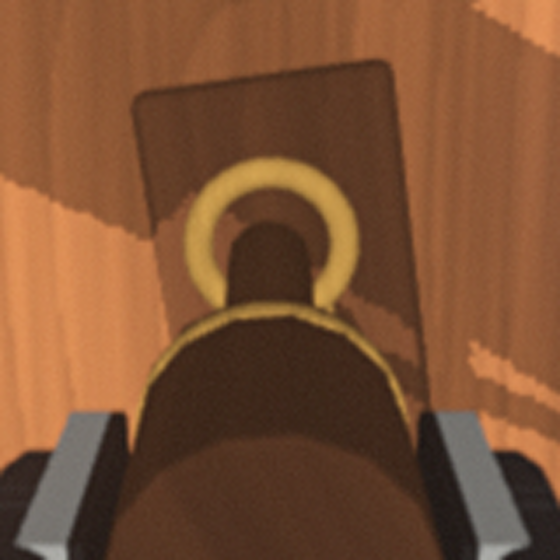

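View pics/dsc.png

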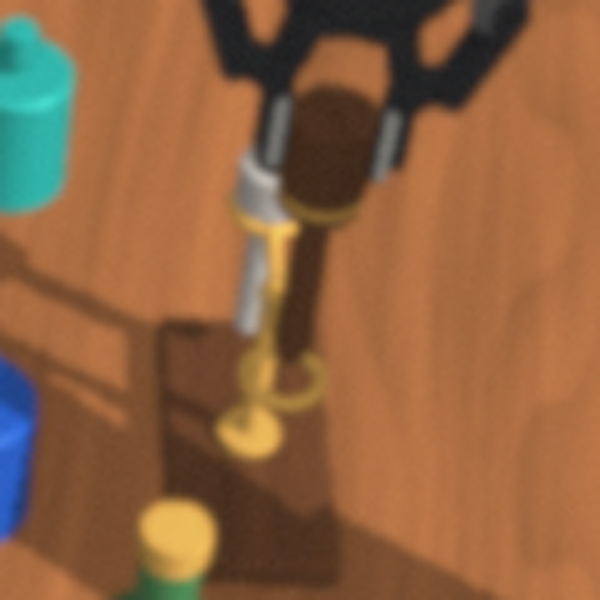

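```bash
python3 px.py 317.7,229.4,.125 317.1,233.5,.139
```

```text
317.7,229.4,.125 [ 0.4106 -0.2214  0.125 ]
317.1,233.5,.139 [ 0.4101 -0.221   0.139 ]
[ 0.40954711 -0.21848689  0.25434044]
```

Emit:
{"fn": "apply_moves", "kwargs": {"commands": [[20,10,0,0,0,0,0],[20,20,1,0,0,0,0],[20,35,1,0,0,0,0],[20,50,1,1,0,0,0],[20,65,1,1,0,0,0],[20,80,1,2,0,0,0],[20,92,1,2,0,0,0],[20,100,1,2,0,0,0],[20,102,1,2,0,0,0],[20,102,1,2,0,0,0]]}}

```text
clock: 18.35
tcp_pos: [0.4106, -0.2204, 0.1522]
orientation: [1.209, 1.21, -1.209]
contact_force: [-0.3, -0.8, -0.9]
grip_width: 0.0369
```

```bash
python3 ring.py e; python3 -c "
import cv2
a=cv2.imread('pics/ewrist.png')[150:330,220:420];b=cv2.imread('pics/eside.png')[120:240,350:470]
cv2.imwrite('pics/ecc.png',__import__('numpy').hstack([cv2.resize(a,(400,400)),cv2.resize(b,(400,400))]))"
```

```text
18.35 [ 0.41060878 -0.22041336  0.15217422] 0.013750725906443781 0.03687418566437862
side free_ring [(0.75, [404.9, 194.7], [0.4131, -0.2213])]
side muddler_head [(0.88, [412.2, 187.3], [0.4006, -0.2168])]
side muddler_shoulder [(0.85, [405.0, 191.6], [0.4141, -0.225])]
top free_ring [(0.59, [404.4, 339.9], [0.4037, -0.2229])]
top muddler_head [(0.62, [406.7, 339.2], [0.406, -0.2211])]
top muddler_shoulder [(0.39, [402.4, 334.7], [0.4144, -0.2178]), (0.35, [183.3, 330.7], [0.4293, 0.2291])]
wrist free_ring []
wrist muddler_head [(0.61, [317.4, 298.8], [0.4116, -0.2203])]
wrist muddler_shoulder []
```

View pics/ecc.png

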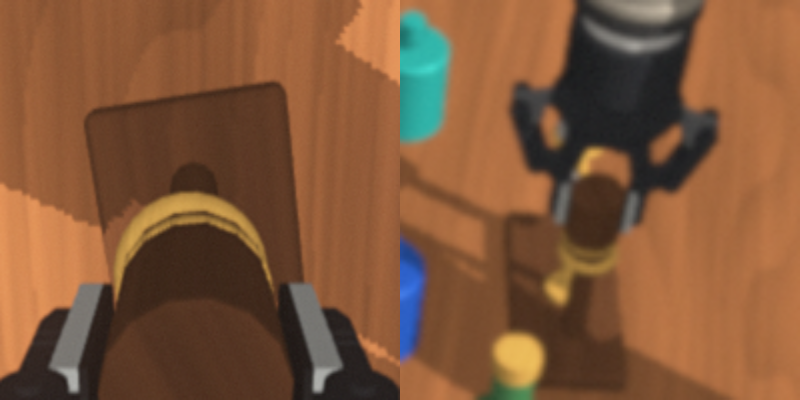

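The muddler is through the ring, with a gap of about 6 mm left under the head. I'll lower the rest in small steps.

Emit:
{"fn": "apply_moves", "kwargs": {"commands": [[20,2,0,0,0,0,0],[20,4,0,0,0,0,0],[20,6,0,0,0,0,0],[20,6,0,0,0,0,0]]}}

```text
clock: 19.35
tcp_pos: [0.4105, -0.2205, 0.1463]
orientation: [1.209, 1.209, -1.209]
contact_force: [-0.9, -0.4, 1.1]
grip_width: 0.0372
```

Emit:
{"fn": "apply_moves", "kwargs": {"commands": [[20,1,0,0,0,0,0],[20,1,0,0,0,0,0],[60,0,0,0,0,0,0],[60,0,0,0,0,0,0],[60,0,0,0,0,0,0],[60,-20,0,0,0,0,0],[60,-60,0,0,0,0,0],[60,-110,0,0,0,0,0],[60,-160,0,0,0,0,0],[60,-200,0,0,0,0,0],[60,-200,0,0,0,0,0]]}}

```text
clock: 20.45
tcp_pos: [0.4134, -0.2213, 0.3521]
orientation: [1.21, 1.199, -1.205]
contact_force: [0.7, 0.4, 0.9]
grip_width: 0.0599
```

```bash
python3 ring.py f; python3 -c "
import cv2
a=cv2.imread('pics/fwrist.png')[100:340,200:440];b=cv2.imread('pics/fside.png')[120:240,350:470]
cv2.imwrite('pics/fcc.png',__import__('numpy').hstack([cv2.resize(a,(400,400)),cv2.resize(b,(400,400))]))
from h import *
rel([.6115,.018,.30],0)"
```

```text
20.45 [ 0.41335274 -0.22134583  0.3520563 ] 0.10701144193916477 0.059916381911110275
side free_ring [(0.61, [403.5, 194.2], [0.4164, -0.2222])]
side muddler_head [(0.97, [409.3, 184.8], [0.4204, -0.0164])]
side muddler_shoulder [(0.97, [405.7, 194.7], [0.423, -0.0165])]
top free_ring [(0.7, [402.6, 338.9], [0.4058, -0.2193])]
top muddler_head [(0.61, [282.7, 237.3], [0.577, 0.0135])]
top muddler_shoulder [(0.78, [402.1, 335.5], [0.4169, -0.1794])]
wrist free_ring []
wrist muddler_head [(0.69, [475.8, 275.7], [0.48, -0.209]), (0.56, [317.6, 209.1], [0.411, -0.1796])]
wrist muddler_shoulder [(0.58, [316.6, 205.2], [0.4104, -0.1827])]
shift [  45.9  201.1 -238.4] rot [ 0.    -0.     0.001]
```

View pics/fcc.png

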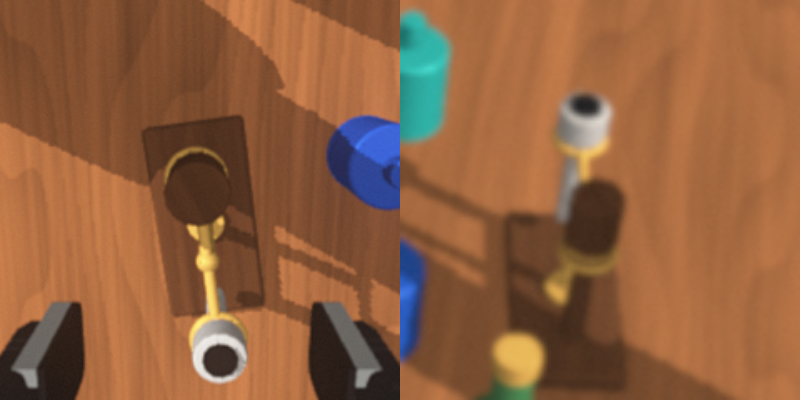

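The muddler stands upright with its head on the ring: the head is at (409,185) in the side picture, and the ring is just visible around its base. Next is the middle tin.

Emit:
{"fn": "apply_moves", "kwargs": {"commands": [[60,0,16,-19,0,0,0],[60,0,40,-48,0,0,0],[60,0,68,-81,0,0,0],[60,0,96,-114,0,0,0],[60,0,124,-147,0,0,0],[60,0,152,-180,0,0,0],[60,20,176,-209,0,0,0],[60,50,194,-230,0,0,0],[60,80,201,-238,0,0,0],[60,84,201,-238,0,0,0],[60,84,201,-238,0,0,0],[60,84,201,-238,0,0,0]]}}

```text
clock: 22.25
tcp_pos: [0.612, 0.0165, 0.2639]
orientation: [1.211, 1.207, -1.209]
contact_force: [-0.2, -0.1, -0.1]
grip_width: 0.06
```

```bash
python3 look.py g cap_a_knob:.176; python3 -c "
from h import *
rel([.6115,.0175,.162],0)"
```

```text
22.25 [0.61204883 0.01649753 0.26392953] 0.01295921968190058
cap_a_knob [(0.97, [82.9, 23.0], [0.4715, 0.1535])]
shift [102.3  -1.   -1. ] rot [-0.002  0.001 -0.003]
```

View pics/gw.png

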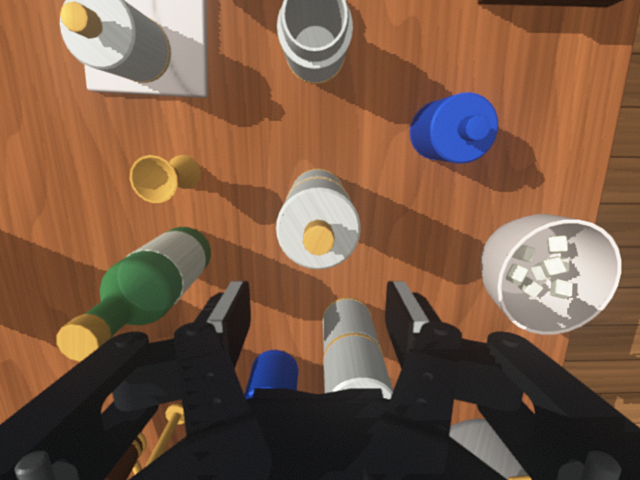

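Emit:
{"fn": "apply_moves", "kwargs": {"commands": [[60,30,0,-1,0,0,0],[60,60,0,-1,0,0,0],[60,85,0,-1,0,0,0],[60,101,0,-1,0,0,0],[60,101,0,-1,0,0,0],[10,101,0,-1,0,0,0],[10,101,0,-1,0,0,0],[10,101,0,-1,0,0,0],[10,101,0,-1,0,0,0],[10,101,0,-1,0,0,0]], "force": 40}}

```text
clock: 23.35
tcp_pos: [0.6126, 0.0187, 0.1628]
orientation: [1.211, 1.207, -1.207]
contact_force: [-0.7, 0.1, 5.8]
grip_width: 0.021
```

Emit:
{"fn": "apply_moves", "kwargs": {"commands": [[10,-10,0,0,0,0,0],[10,-30,0,0,0,0,0],[10,-60,0,0,0,0,0],[10,-90,0,0,0,0,0],[10,-120,0,0,0,0,0],[10,-150,-25,0,0,0,0],[10,-170,-65,0,0,0,0],[10,-170,-100,0,0,0,0],[10,-170,-100,0,0,0,0]]}}

```text
clock: 24.25
tcp_pos: [0.5077, 0.0189, 0.3322]
orientation: [1.206, 1.208, -1.21]
contact_force: [0.7, -1.0, -1.3]
grip_width: 0.0205
```

```bash
python3 - <<'E'
from h import *
f=grab_frame('side');im=cv2.cvtColor(f['pixels'],cv2.COLOR_RGB2BGR)[150:430,180:460]
cv2.imwrite('pics/s5.png',cv2.resize(im,(600,600)))
for n in ('muddler_head','reamer_head'):
    print(n,[(round(x['confidence'],2),(np.array(x['point'])*[640,480]).round(1).tolist()) for x in pinpoint(n,'side')])
print(r.get_obs()['tcp_pos'])
E
```

```text
muddler_head [(0.74, [406.6, 185.4])]
reamer_head [(0.64, [297.5, 262.5])]
[0.51175049 0.0182545  0.33156399]
```

View pics/s5.png

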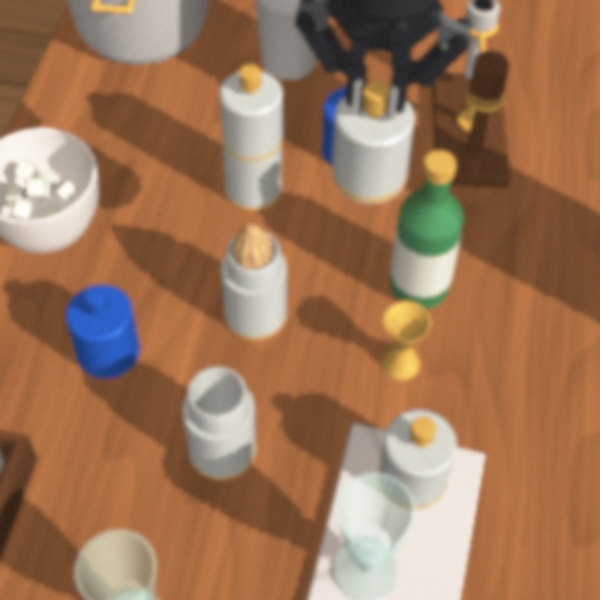

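The middle tin holds the reamer, at (297,262) in the side picture, so its cap goes straight back.

Emit:
{"fn": "apply_moves", "kwargs": {"commands": [[10,0,35,0,0,0,0],[10,0,75,0,0,0,0],[10,0,100,0,0,0,0],[10,0,101,0,0,0,0],[10,0,101,0,0,0,0],[10,0,101,0,0,0,0],[10,0,101,0,0,0,0]]}}

```text
clock: 25.1
tcp_pos: [0.612, 0.0186, 0.3314]
orientation: [1.209, 1.209, -1.209]
contact_force: [-0.1, 0.7, -1.5]
grip_width: 0.0207
```

```bash
python3 -c "
from h import *
rel([.6126,.0187,.1628],0);print(r.get_obs()['qvel'])"
```

```text
shift [ 1.686e+02  6.000e-01 -1.000e-01] rot [0. 0. 0.]
[ 3.07439185e-03 -7.24076877e-03 -2.85503188e-04 -4.41436234e-04
  1.00266122e-03  3.79247756e-05  2.60370375e-05]
```

Emit:
{"fn": "apply_moves", "kwargs": {"commands": [[10,30,0,0,0,0,0],[10,65,0,0,0,0,0],[10,90,0,0,0,0,0],[10,110,0,0,0,0,0],[10,130,0,0,0,0,0],[10,145,0,0,0,0,0],[10,156,0,0,0,0,0],[10,163,0,0,0,0,0],[10,167,0,0,0,0,0],[10,168,0,0,0,0,0],[10,169,0,0,0,0,0],[10,169,0,0,0,0,0]]}}

```text
clock: 26.3
tcp_pos: [0.613, 0.0187, 0.1631]
orientation: [1.21, 1.208, -1.208]
contact_force: [-1.2, 0.8, 0.7]
grip_width: 0.0206
```

Emit:
{"fn": "apply_moves", "kwargs": {"commands": [[60,0,0,0,0,0,0],[60,0,0,0,0,0,0],[60,0,0,0,0,0,0],[60,-20,0,0,0,0,0],[60,-60,0,0,0,0,0],[60,-95,8,35,0,0,0],[60,-100,16,70,0,0,0],[60,-100,25,110,0,0,0],[60,-100,34,150,0,0,0],[60,-100,37,166,0,0,0],[60,-100,37,166,0,0,0],[60,-100,37,166,0,0,0],[60,-100,37,166,0,0,0]]}}

```text
clock: 27.6
tcp_pos: [0.6496, -0.1446, 0.2625]
orientation: [1.208, 1.212, -1.206]
contact_force: [-0.2, 1.0, 0.7]
grip_width: 0.06
```

```bash
python3 look.py k cap_a_knob:.176; python3 -c "
from h import *
o=r.get_obs();print(o['tcp_pos'])
f=grab_frame('side');save(f,'kside.png')
rel([.650,-.147,.162],0)"
```

```text
27.6 [ 0.64955276 -0.14461129  0.2625067 ] 0.004817871450199767
cap_a_knob []
[ 0.64960046 -0.14515306  0.26256672]
shift [100.6   0.4   1.5] rot [ 0.003 -0.    -0.   ]
```

View pics/kw.png

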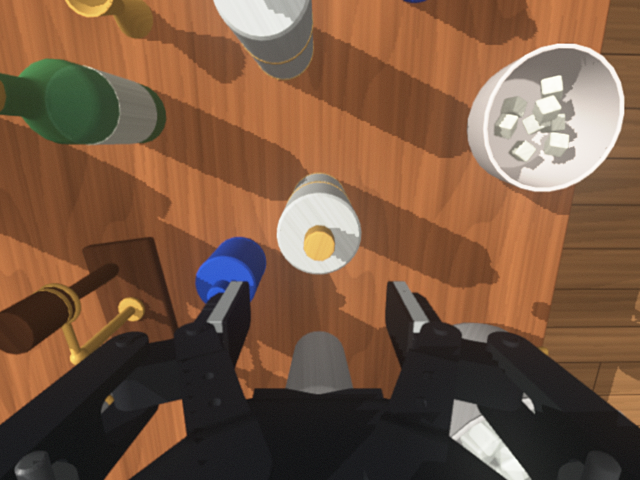

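View pics/kside.png

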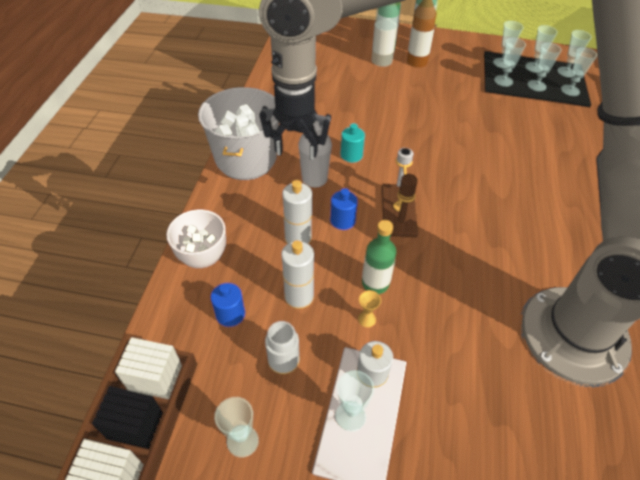

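Emit:
{"fn": "apply_moves", "kwargs": {"commands": [[60,30,0,2,0,0,0],[60,60,0,2,0,0,0],[60,85,0,2,0,0,0],[60,100,0,2,0,0,0],[60,100,0,2,0,0,0],[10,100,0,2,0,0,0],[10,100,0,2,0,0,0],[10,100,0,2,0,0,0],[10,100,0,2,0,0,0],[10,100,0,2,0,0,0]], "force": 40}}

```text
clock: 28.75
tcp_pos: [0.6505, -0.1495, 0.1638]
orientation: [1.21, 1.207, -1.208]
contact_force: [0.3, -0.3, 6.1]
grip_width: 0.0206
```

Emit:
{"fn": "apply_moves", "kwargs": {"commands": [[10,-10,0,0,0,0,0],[10,-30,0,0,0,0,0],[10,-60,0,0,0,0,0],[10,-90,0,0,0,0,0],[10,-120,0,0,0,0,0],[10,-155,0,0,0,0,0],[10,-185,0,0,0,0,0],[10,-190,0,0,0,0,0]]}}

```text
clock: 29.55
tcp_pos: [0.6509, -0.1493, 0.357]
orientation: [1.211, 1.204, -1.205]
contact_force: [0.1, 0.1, -0.8]
grip_width: 0.0203
```

```bash
python3 -c "
from h import *
o=r.get_obs();print(o['tcp_pos'],o['grip_width'],o['clock'])
f=grab_frame('side');im=cv2.cvtColor(f['pixels'],cv2.COLOR_RGB2BGR)[50:330,180:460]
cv2.imwrite('pics/s6.png',cv2.resize(im,(600,600)))
rel([.440,.353,.352],0)"
```

```text
[ 0.6508634  -0.14925259  0.35700581] 0.0202829747289846 29.55
shift [   2.1 -210.4 -502.3] rot [-0.     0.001 -0.004]
```

View pics/s6.png

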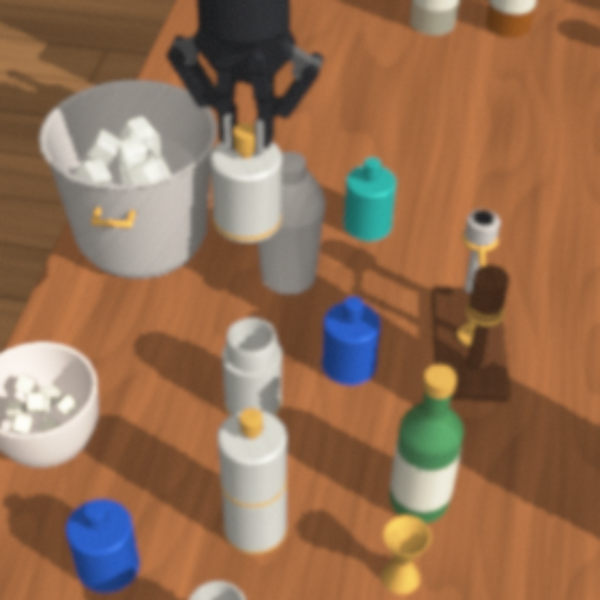

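The right tin is empty. Its cap goes to the far end of the slab.

Emit:
{"fn": "apply_moves", "kwargs": {"commands": [[10,0,-8,-18,0,0,0],[10,0,-20,-48,0,0,0],[10,0,-36,-85,0,0,0],[10,0,-52,-123,0,0,0],[10,0,-68,-161,0,0,0],[10,0,-84,-199,0,0,0],[10,0,-100,-237,0,0,0],[10,0,-116,-275,0,0,0],[10,0,-132,-313,0,0,0],[10,0,-148,-351,0,0,0],[10,0,-164,-389,0,0,0],[10,0,-180,-427,0,0,0],[10,0,-196,-465,0,0,0],[10,0,-206,-490,0,0,0],[10,0,-211,-501,0,0,0],[10,0,-211,-501,0,0,0],[10,0,-211,-501,0,0,0],[10,0,-211,-501,0,0,0]]}}

```text
clock: 31.4
tcp_pos: [0.4397, 0.3495, 0.3517]
orientation: [1.21, 1.207, -1.212]
contact_force: [0.5, -0.2, -0.3]
grip_width: 0.021
```

```bash
cat > sl.py <<'E'
from h import *
import sys
n0=sys.argv[1]
o=r.get_obs();print(o['tcp_pos'],o['grip_width'],o['clock'])
W=grab_frame('wrist');save(W,n0+'w.png')
print([(round(x['confidence'],2),(np.array(x['point'])*[640,480]).round(1).tolist(),atz(W,x['point'],.012,o)[:2].round(4).tolist()) for x in pinpoint('slab_glass','wrist')])
f=grab_frame('side');save(f,n0+'s.png')
a=cv2.imread(f'pics/{n0}w.png');b=cv2.imread(f'pics/{n0}s.png')[260:480,260:460]
cv2.imwrite(f'pics/{n0}c.png',np.hstack([cv2.resize(a,(480,360)),cv2.resize(b,(320,360))]))
rel([.440,.352,.092],0)
E
python3 sl.py p
```

```text
[0.4396739  0.34951734 0.35170828] 0.020952296296369678 31.4
[]
shift [260.2   0.5  -1.8] rot [-0.002  0.    -0.   ]
```

View pics/pc.png

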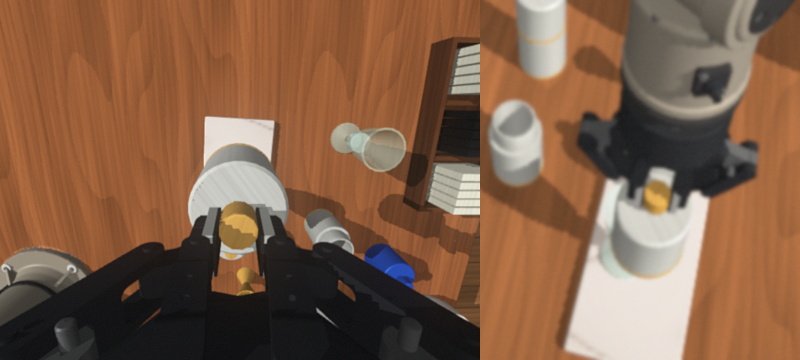

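Emit:
{"fn": "apply_moves", "kwargs": {"commands": [[10,30,0,-2,0,0,0],[10,70,0,-2,0,0,0],[10,105,0,-2,0,0,0],[10,120,0,-2,0,0,0],[10,120,0,-2,0,0,0],[10,120,0,-2,0,0,0]]}}

```text
clock: 32.15
tcp_pos: [0.4393, 0.3542, 0.2337]
orientation: [1.211, 1.209, -1.208]
contact_force: [0.1, 0.3, -1.0]
grip_width: 0.0208
```

```bash
python3 sl.py q
```

```text
[0.43925891 0.35415082 0.23368158] 0.020750614814631006 32.15
[]
shift [142.2   0.3   2.8] rot [-0.    -0.002 -0.003]
```

View pics/qc.png

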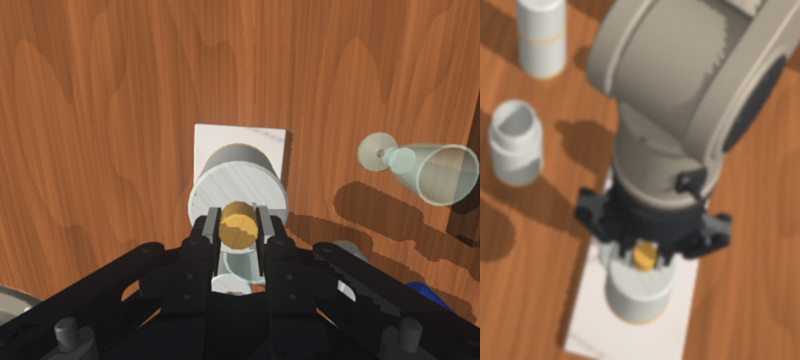

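Emit:
{"fn": "apply_moves", "kwargs": {"commands": [[10,30,0,0,0,0,0],[10,65,0,0,0,0,0],[10,95,0,0,0,0,0],[10,115,0,0,0,0,0],[10,125,0,0,0,0,0],[10,130,0,0,0,0,0],[10,134,0,0,0,0,0],[10,137,0,0,0,0,0],[10,139,0,0,0,0,0],[10,140,0,0,0,0,0],[10,140,0,0,0,0,0]]}}

```text
clock: 33.4
tcp_pos: [0.4393, 0.3545, 0.0937]
orientation: [1.211, 1.209, -1.207]
contact_force: [-1.5, -0.3, 6.3]
grip_width: 0.0203
```

```bash
python3 sl.py t
```

```text
[0.43925581 0.35449182 0.09373793] 0.020318978451572496 33.4
[]
shift [1.8 0.7 2.4] rot [-0.    -0.001 -0.002]
```

View pics/tc.png

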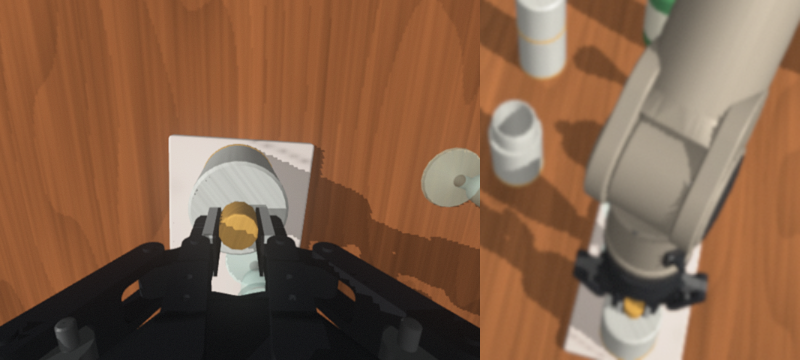

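The cap stands wholly on the slab, with 6 N of contact. I'll release it and rise clear.

Emit:
{"fn": "apply_moves", "kwargs": {"commands": [[45,0,0,0,0,0,0],[45,0,0,0,0,0,0],[50,0,0,0,0,0,0],[50,-15,0,0,0,0,0],[50,-50,0,0,0,0,0],[50,-100,0,0,0,0,0],[50,-150,0,0,0,0,0],[50,-200,0,0,0,0,0],[50,-230,40,-40,0,0,0],[50,-230,80,-80,0,0,0],[50,-230,120,-120,0,0,0],[50,-230,150,-150,0,0,0],[50,-230,150,-150,0,0,0],[50,-230,150,-150,0,0,0],[50,-230,150,-150,0,0,0],[50,-230,150,-150,0,0,0]]}}

```text
clock: 35.15
tcp_pos: [0.5879, 0.5028, 0.3234]
orientation: [1.209, 1.209, -1.209]
contact_force: [0.1, -1.1, 0.3]
grip_width: 0.0499
```

```bash
python3 - <<'E'
from h import *
print(r.get_obs()['tcp_pos'],r.get_obs()['clock'])
F={}
for c in ('side','top'):
    f=F[c]=grab_frame(c);save(f,'z'+c+'.png')
    for n,z in (('muddler_head',.15),('muddler_shoulder',.125),('free_ring',.125),('cap_a_knob',.106),('slab_glass',.012),('bar_glass',0),('bottle',0),('jigger',0),('shaker',0)):
        print(c,n,[(round(x['confidence'],2),atz(f,x['point'],z)[:2].round(3).tolist()) for x in pinpoint(n,c)])
def blob(f,p,q=9):
    h=cv2.cvtColor(f['pixels'],cv2.COLOR_RGB2HSV);m=(h[...,0]>10)&(h[...,0]<25)&(h[...,1]>150)&(h[...,2]>150)
    y,x=np.mgrid[:480,:640];m&=(abs(x-p[0])<q)&(abs(y-p[1])<q)
    return np.array([x[m].mean()+.5,y[m].mean()+.5])/[640,480]
print('tin_b knob now',atz(F['side'],blob(F['side'],(297,248)),.178),atz(F['top'],blob(F['top'],(286,238)),.178))
E
```

```text
[0.58791501 0.50283648 0.32344282] 35.15
side muddler_head []
side muddler_shoulder []
side free_ring [(0.6, [0.408, -0.216])]
side cap_a_knob [(0.65, [0.43, 0.175])]
side slab_glass [(0.61, [0.43, 0.267])]
side bar_glass [(0.72, [0.646, 0.362])]
side bottle [(0.64, [0.449, -0.05])]
side jigger [(0.75, [0.455, 0.042]), (0.61, [0.435, 0.263])]
side shaker []
top muddler_head [(0.58, [0.405, -0.218])]
top muddler_shoulder [(0.82, [0.412, -0.223]), (0.34, [0.618, -0.311])]
top free_ring [(0.68, [0.433, 0.348]), (0.63, [0.401, -0.222]), (0.6, [0.403, -0.22])]
top cap_a_knob [(0.76, [0.425, 0.184])]
top slab_glass [(0.93, [0.453, 0.268])]
top bar_glass [(0.82, [0.641, 0.349]), (0.25, [0.445, -0.049])]
top bottle [(0.95, [0.454, -0.058]), (0.58, [0.423, 0.207])]
top jigger [(0.81, [0.46, 0.051])]
top shaker [(0.69, [0.643, -0.35])]
tin_b knob now [nan nan nan] [0.6100542  0.01753289 0.178     ]<stdin>:11: RuntimeWarning: Mean of empty slice.
  ret = ret.dtype.type(ret / rcount)
```

View pics/zside.png

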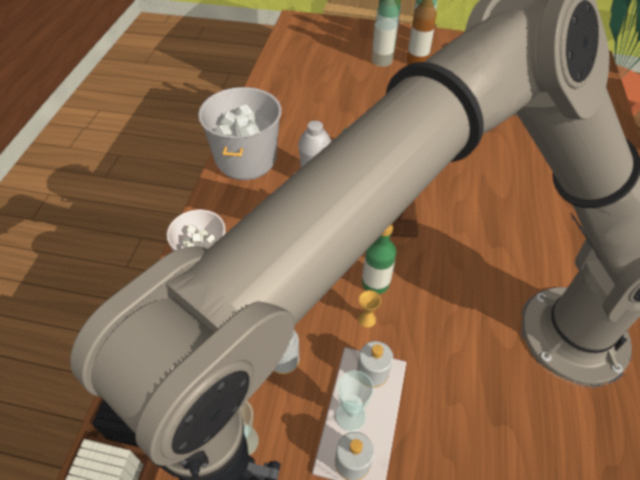

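View pics/ztop.png

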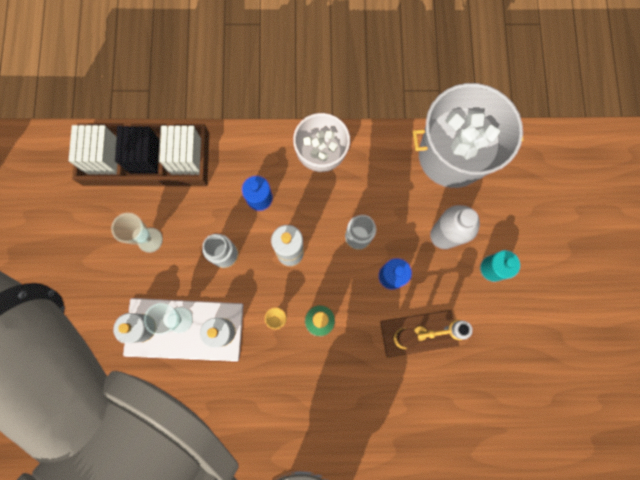

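Both caps stand upright on the slab, at (375,362) and (354,455) in the side picture. The slab glass is where it was. In the top picture tin_b is closed at (286,238), the other two tins are open, and the muddler is in the ring at (402,338). I'm handing in.

```bash
python3 -c "
from h import *
print(r.hand_in())"
```

```text
the job is handed in; nothing more can be done
None
```

The job is handed in at about 36 s of the 72 s allowed, and no verdict was reported. The last pictures show everything placed as you asked.

- **Muddler:** it was in the left tin (tin_a). It now hangs handle down in the free ring. I lowered it until the arm felt the ring, and the wrist and side pictures taken just after release show it upright.
- **Caps on the slab:** the caps of the two empty tins, left and right, stand open side down on the marble at about (0.43, 0.18) and (0.44, 0.35). Both were lowered to contact before release.
- **Reamer tin:** the middle tin (tin_b) holds the reamer. I opened it once to look and put its cap straight back. In the top picture its knob is within 1 mm of where it started, and the arm's height matched the seated height when I let go.
- **Rest of the bar:** the glasses, bottle, measure and shaker look unmoved in the final pictures.

Three last checks failed or disagreed:
- **Side view of tin_b and the ring:** the parked arm hid both from the side camera at the end, so their final check rests on the top camera and earlier pictures.
- **Slab glass:** the side network placed it about 25 mm off in x, while the top network placed it about 3 mm from its start. The pictures themselves show it in the same place.
- **Muddler in the ring:** the final networks scattered by about 10 mm here, so I relied on the close-up pictures.

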